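Let the garland beads out of the hopper and close its lid softly

ROBOT

A 7-joint arm with a two-finger parallel gripper is mounted at the origin on a cart in front of the work surface, level with it; the furniture and walls round the work are solid. World frame = base frame: x ahead of the robot, y to its left, z up, the work surface at z = 0. Lengths are in mm, angles in rad, forces in N, time in s.
With the tool pointing down it reaches from about 400 to 900 mm from the base axis. Payload 5.6 kg.
Tool frame: the origin (TCP) lies midway between the tips of the shut fingers; the grasp point (between the pads) lies 19 mm behind it; x points along the fingers, y is the direction in which the jaws open and shut, and the axes are right-handed (so a half turn about x gives the same grasp; the last joint's range is limited). The gripper opens to 92 mm and grips with 3 to 60 N. Pads are 20 mm wide; open, the fingers measure 128 mm over their backs; the gripper's body (75 mm by 189 mm) begins 69 mm behind the grasp point.
Start: joints at [1.165, 0.468, -0.012, 1.603, 0.006, 1.071, -0.056], TCP at [230.64, -607.712, 214.592] pointing down, gripper open.
Joint ranges: [-2.53, 2.53], [-0.31, 2.02], [-1.57, 1.55], [0.28, 2.44], [-1.29, 4.43], [0.15, 1.84], [-2.92, 2.92]. Speed limits (rad/s): [2.57, 2.57, 3.14, 3.14, 3.14, 3.14, 3.14].

INTERFACE

Orientations are given as a rotation vector (axis times angle).
In Python, from cell import robot, grip, kin, viewer gives the robot as it stands. Calls block until the motion is done:
- robot.movep(position, orientation): joint-space move of the TCP to a pose.
- robot.servo_line(position, feed=150, rotation=None): straight line of the TCP; rotation=None keeps the orientation; feed is the mean speed in mm/s.
- robot.goto_joints(angles): joint-space move.
- grip(opening, newtons=None): opening from 0.0 (shut) to 1.0 (fully open); newtons is the grip in N (None keeps the last); returns when the fingers have stopped.
- robot.hold(seconds).
- kin.ik(position, orientation): joint angles nearest the present ones, or None.
- robot.observe(): the state.
- viewer.read_camera(name): name is "scene" or "side" or "wrist"; returns the picture (384x512x3 uint8, red, green, blue); there is no depth.
- viewer.camera_info(name): a dict with "camera_matrix" (3x3 intrinsics, pixels), "R" (3x3) and "t" (3): a world point X has camera coordinates R X + t. Camera axes: x right, y down, z forward; pixel columns grow to the right and rows downward; lengths in mm; the calibration is good to about 2 mm. A picture is of the moment at which its call begins: read the wrist's pose just before it. camera_info takes no time and is no camera call; for the wrist camera it gives the pose at the moment of the call.
A pose or a line that the arm cannot do raises robot.IKError and nothing moves.
- robot.job_done(): hands the job in, once; it reports no verdict.
Trained networks look in the newest picture that a camera, given by its name, has taken for a name from the list of things; names that differ only in an ending like _2 or _b are one class to them, and where a whole thing is asked for, a point or a joint stands for the part that bears it (a point fixed in the world has none). Each returns a list of dicts, best first, with "confidence" (0 to 1); they miss things now and then, are a little off and sometimes report something else, mostly with a low value. They report only what shows in the picture. A call takes as long as a camera call.
- viewer.silhouettes(name, camera): "mask" (384x512 bool, what is visible of it).
- viewer.pinpoint(name, camera): "at" ([x, y, z] in mm, in the coordinates of the camera as it stood for that picture, good to about 4 mm: a listed point, or the origin of a listed thing).
The state is a dict: "t": time; "joints": joint angles; "joint_velocities": joint speeds; "joint_torque": joint torques, N m; "tcp_pos": TCP position; "tcp_rot": TCP orientation; "contact_force": force on the tool from outside, world axes, zero at the start; "wrist_torque": the same for the moment, N m; "grip_width": opening from 0.0 (shut) to 1.0 (fully open).
Only numpy, scipy, OpenCV 4.12 (cv2) and the standard library are available. Lean on these libraries where they do the work, as an engineer would, in place of code of your own. Each camera call takes 0.05 s, during which the arm holds its last target.

TASK

Press the red pad of the bead hopper's lever down with the fingertips so that the lid lifts, and keep it down until all three beads have rolled out into the catch tray. Then let the lever come up slowly under the fingertips until the lid is fully shut, without letting it slam, and move clear. Do not touch the lid or the beads, and leave the things standing around where they are.

Things in the scene. Friction and masses are not known exactly. Their poses are not given: they have to be found in the camera images.
- hopper: Bead hopper, a wooden dispenser fixed to the table. Origin under it at table height; z up. Along its own x: base board (400x110x12 mm) from -235 to +165 mm, open catch tray (walls to 58 mm high) -231 to -98, chute with clear sides sloping down to the tray -90 to +38 (95 mm high), two posts at +45 (130 mm high, 72 mm wide over both), then only the lever over bare board
- lever (a joint): Lever and lid are one rigid rocker on a shaft along hopper y at x = +45, z = 118 mm. 0 = at rest, lid shut, lever up; grows as the lever is pressed, stop at 0.5 rad. A spring returns it: about 3 N at the pad's middle at rest, 5 N at the stop; let go, it snaps up and the lid slams, even from a small angle. Beads pass under the lid from about 0.25 rad on
- lever_pad (a point): Middle of the top face of the red round pad (45 mm across, on a dark disc 50 mm across) at the lever's end, 120 mm from the shaft; moves with it. At rest about 155 mm above the table, outer edge higher (slope 0.25 rad); fully pressed about 96 mm above the table, outer edge lower by the same slope, and 4 mm further out along hopper x
- lid: Dark wooden lid over the chute, 160x50x6 mm, with a 64 mm deep lip at the tray end that stops the beads. Origin on the shaft. It is lifted by the lever only; its front edge rises about 70 mm. Not to be touched
- tray_center (a point): Middle of the catch tray's floor, 23 mm above the table; the floor slopes down away from the chute (10 mm up or down at its ends), so the beads gather at the far wall. Inside 121 mm along hopper x, 94 mm along hopper y. Axes as the hopper's
- bead_red_center (a point): Centre of the red ball-shaped bead, 32 mm in diameter, 14 to 28 g; at the start it waits in the chute behind the lid's lip. Not to be touched
- bead_white_center (a point): Centre of the white ball-shaped bead, 32 mm in diameter, 14 to 28 g; at the start it waits in the chute behind the lid's lip. Not to be touched
- bead_green_center (a point): Centre of the green ball-shaped bead, 32 mm in diameter, 14 to 28 g; at the start it waits in the chute behind the lid's lip. Not to be touched
- bead_red: The red bead itself (its origin turns as it rolls: use its centre point)
- bead_white: The white bead itself (its origin turns as it rolls: use its centre point)
- bead_green: The green bead itself (its origin turns as it rolls: use its centre point)
- egg_cup: Bystander: turned brown wooden egg cup, 50x50x53 mm, standing loose on the table beside the hopper; origin at the middle of its underside. Leave it where it is
- pine_cone_b: Bystander: brown pine cone, 35x35x44 mm, standing loose on the table beside the hopper; origin at the middle of its underside. Leave it where it is
- gift_box_d: Bystander: small tan gift box with a red ribbon, 63x63x51 mm, standing loose on the table beside the hopper; origin at the middle of its underside. Leave it where it is
- balm_tin: Bystander: round pink and white tin, 67 mm across, 29 mm high, standing loose on the table beside the hopper; origin at the middle of its underside. Leave it where it is
- match_box: Bystander: small flat cardboard box, 50x64x15 mm, standing loose on the table beside the hopper; origin at the middle of its underside. Leave it where it is

How it is judged (in metres and radians):
On the way:
1. with the lever held down and the lid up, all three beads have rolled into the tray (x of bead_red_center in the frame of tray_center between -0.055 and 0.055 m and y of bead_red_center in the frame of tray_center between -0.045 and 0.045 m and z of each of bead_red_center, bead_white_center, bead_green_center in the frame of tray_center below 0.045 m and x of bead_white_center in the frame of tray_center between -0.055 and 0.055 m and y of bead_white_center in the frame of tray_center between -0.045 and 0.045 m and x of bead_green_center in the frame of tray_center between -0.055 and 0.055 m and y of bead_green_center in the frame of tray_center between -0.045 and 0.045 m and value of joint lever above 0.12 rad), for 0.2 s.
At the end, for the whole second after the job is handed in: The lid is shut (lever within 0.02 rad of rest), all three beads lie still (under 0.03 m/s) in the catch tray (centres within 55 mm along and 45 mm across of its middle and less than 45 mm above its floor), and every bystander is within 15 mm of where it stood (x of bead_red_center in the frame of tray_center between -0.055 and 0.055 m and y of bead_red_center in the frame of tray_center between -0.045 and 0.045 m and z of each of bead_red_center, bead_white_center, bead_green_center in the frame of tray_center below 0.045 m and x of bead_white_center in the frame of tray_center between -0.055 and 0.055 m and y of bead_white_center in the frame of tray_center between -0.045 and 0.045 m and x of bead_green_center in the frame of tray_center between -0.055 and 0.055 m and y of bead_green_center in the frame of tray_center between -0.045 and 0.045 m and value of joint lever below 0.02 rad and linear speed of each of bead_red, bead_white, bead_green below 0.03 m/s and distance of each of egg_cup, pine_cone_b, gift_box_d, balm_tin, match_box from where it was at the start of the episode below 0.015 m); the robot touches nothing.
It fails at once if the lid slams: the lever swings back faster than 1.5 rad/s (velocity of joint lever below -1.5 rad/s).
It fails at once if the robot touches the lid (contact force between any of the fingers, the arm and lid above 0.5 N).
It fails at once if the robot touches a bead (contact force between any of the fingers, the arm and bead_red above 0.3 N or contact force between any of the fingers, the arm and bead_white above 0.3 N or contact force between any of the fingers, the arm and bead_green above 0.3 N).
It fails at once if a bystander is moved by more than 15 mm (distance of any of egg_cup, pine_cone_b, gift_box_d, balm_tin, match_box from where it was at the start of the episode above 0.015 m).
It also fails if it takes over 45 s, if anything falls off the work surface, if the arm or the gripper's body presses on something with over 40 N, if the wrist force passes 120 N, or if a joint passes its speed limit or range.

## Working session

There is one attempt and no reset: what is moved stays moved. The work goes in short steps, each a Python script; the robot and the scene stay as the last script left them, time stands still between calls to the robot, and variables do not carry over. Pictures are saved under pics/ and viewed, and the job is handed in when it is done.

```bash
mkdir -p pics; ls; cat > h.py <<'E'
import numpy as np, cv2
from cell import robot, grip, kin, viewer
def w(cam,p):
    c=viewer.camera_info(cam); return np.array(c["R"]).T@(np.array(p)-np.array(c["t"]))
def px(cam,X):
    c=viewer.camera_info(cam); p=np.array(c["camera_matrix"])@(np.array(c["R"])@np.array(X)+np.array(c["t"])); return p[:2]/p[2]
def snap(cam,fn):
    im=viewer.read_camera(cam); cv2.imwrite("pics/"+fn,im[:,:,::-1]); return im
E
python3 - <<'E'
from h import *
for cam in("scene","side","wrist"):
    snap(cam,f"a_{cam}.png")
    for n in("hopper","lever_pad","tray_center","bead_red_center","bead_white_center","bead_green_center","egg_cup","pine_cone_b","gift_box_d","balm_tin","match_box"):
        r=viewer.pinpoint(n,cam)
        for d in r[:2]:
            X=w(cam,d["at"]); print(cam,n,round(d["confidence"],2),X.round(0),px(cam,X).round(0))
o=robot.observe(); print(o["t"],o["tcp_rot"],o["contact_force"],o["grip_width"])
E
```

```text
pics
scene hopper 0.85 [ 534. -126.   -6.] [324. 259.]
scene lever_pad 0.66 [549.  35. 154.] [270. 170.]
scene tray_center 0.66 [ 518. -292.   24.] [399. 291.]
scene bead_red_center 0.53 [ 528. -211.   57.] [364. 256.]
scene pine_cone_b 0.58 [424. -36.  -5.] [260. 269.]
scene gift_box_d 0.58 [ 529. -212.   40.] [363. 263.]
scene gift_box_d 0.56 [ 411. -177.   -3.] [316. 306.]
scene balm_tin 0.42 [ 643. -135.   -2.] [351. 234.]
scene match_box 0.68 [526. 101.  -0.] [243. 220.]
scene match_box 0.42 [ 647. -133.   -2.] [351. 233.]
side hopper 0.9 [ 533. -131.    0.] [249. 268.]
side hopper 0.44 [ 515. -292.   22.] [231. 309.]
side lever_pad 0.74 [547.  30. 153.] [261. 171.]
side tray_center 0.62 [ 512. -291.   20.] [230. 310.]
side egg_cup 0.9 [639. -38.  -0.] [299. 247.]
side pine_cone_b 0.7 [428. -30.  -1.] [205. 242.]
side gift_box_d 0.55 [ 407. -182.    0.] [182. 280.]
side balm_tin 0.94 [ 639. -130.   -5.] [301. 272.]
1.8 [ 2.02362736  0.37106606 -2.02359603] [-0.31833013 -1.45706144 -0.24547031] 0.9984234045477596
```

View pics/a_scene.png

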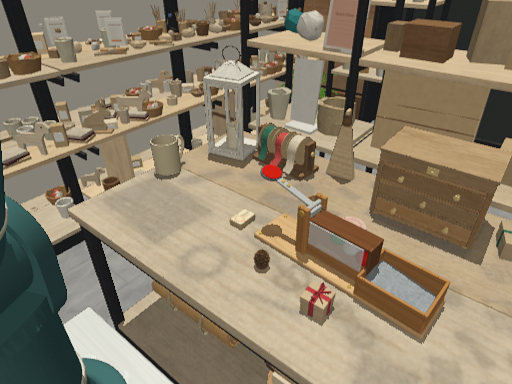

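View pics/a_side.png

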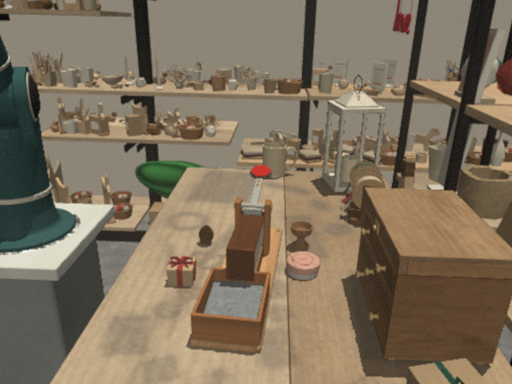

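View pics/a_wrist.png

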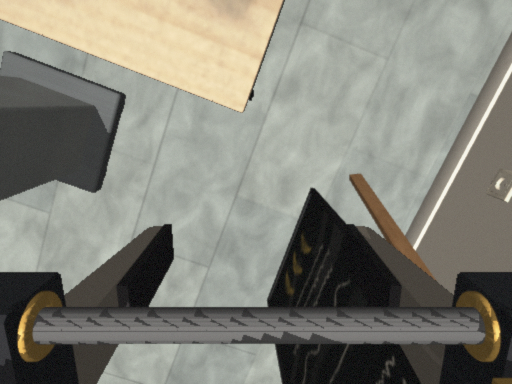

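The hopper's x axis runs roughly along world +y, at a yaw of about 84°. The pad shows at scene (270,172) and the tray at (399,291). The bystanders stand low beside the hopper, and the lantern and chest are further off. The networks agree on the pad at about (548,33,154). The gift_box_d hit at (363,263) is on the hopper, so it is false. Next I lift, shut the gripper and go above the pad.

```bash
cat >> h.py <<'E'
from scipy.spatial.transform import Rotation as Ro
th=np.arctan2(325,33.); hx=np.array([np.cos(th),np.sin(th),0]); hy=np.array([-hx[1],hx[0],0])
def rv(s):
    x=np.array([0,0,-1.]); y=s*hy; return Ro.from_matrix(np.c_[x,y,np.cross(x,y)]).as_rotvec()
E
python3 - <<'E'
from h import *
grip(0.0,10)
p=robot.observe()["tcp_pos"]
robot.servo_line([p[0],p[1],330],feed=150)
for s in(1,-1):
    q=kin.ik([548,33,230],rv(s)); print(s,q)
q0=np.array(robot.observe()["joints"])
c=[(np.abs(np.array(kin.ik([548,33,330],rv(s)))-q0).max(),s) for s in(1,-1) if kin.ik([548,33,330],rv(s)) is not None]
s=min(c)[1]; print(c)
robot.movep([548,33,330],rv(s))
robot.servo_line([548,33,230],feed=150)
for cam in("scene","side","wrist"):
    snap(cam,f"b_{cam}.png")
    for d in viewer.pinpoint("lever_pad",cam)[:1]: X=w(cam,d["at"]);print(cam,d["confidence"],X.round(1),px(cam,X).round())
    if cam!='wrist': print("tcp px",px(cam,[548,33,230]).round())
o=robot.observe(); print(s,o["t"],o["tcp_pos"],o["contact_force"],o["grip_width"])
E
```

```text
1 [ 0.80163811  0.67195068 -1.31388229  1.78325351  0.68854951  1.24544127
  2.33790973]
-1 [ 0.44532798  0.37684511 -0.70526368  1.80115284  0.27629182  1.06431507
 -0.46214524]
[(np.float64(2.5360641545510156), 1), (np.float64(0.7283166064236779), -1)]
scene 0.56 [545.8  32.5 155.6] [270. 171.]
tcp px [271. 139.]
side 0.72 [547.7  32.8 153.8] [261. 170.]
tcp px [262. 137.]
wrist 0.98 [550.1  30.9 157.5] [261. 206.]
-1 7.7083 [548.31344439  32.99919667 230.6446273 ] [-0.17538834  0.22481487 -0.49641999] 0.004314943450506469
```

View pics/b_scene.png

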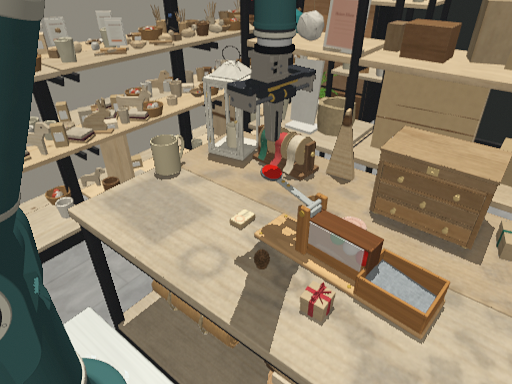

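View pics/b_wrist.png

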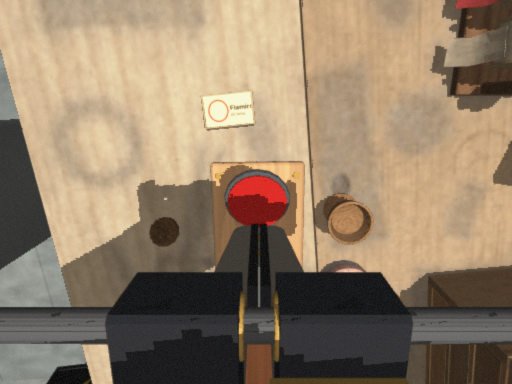

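View pics/b_side.png

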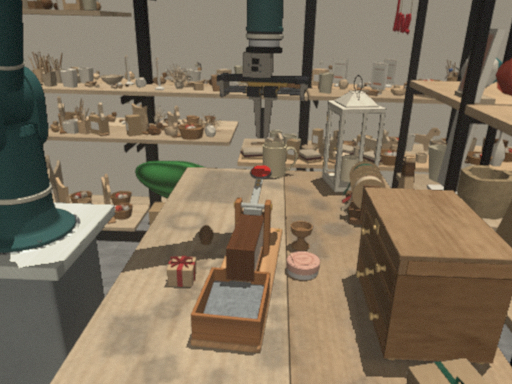

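The wrist view shows the red pad centred at about (258,198). The shut fingers are in line with it and nothing is near the gripper. Now I press in stages, checking the force at each.

```bash
cat >> h.py <<'E'
P0=np.array([548.5,32.5,0])
def tgt(z):
    f=np.clip((157-z)/58,0,1); return P0+hx*4*f+np.array([0,0,z])
E
python3 - <<'E'
from h import *
robot.servo_line(tgt(165),feed=120)
b=np.array(robot.observe()["contact_force"])
for z in(152,140,128,116,108,104):
    robot.servo_line(tgt(z),feed=40)
    o=robot.observe(); print(z,round(o["t"],2),o["tcp_pos"].round(1) if hasattr(o["tcp_pos"],'round') else o["tcp_pos"],(np.array(o["contact_force"])-b).round(2))
    if o["contact_force"][2]-b[2]>15: break
robot.hold(1.0)
for cam in("scene","side"):
    snap(cam,f"c_{cam}.png")
    for n in("lever_pad","bead_red_center","bead_white_center","bead_green_center"):
        for d in viewer.pinpoint(n,cam)[:1]: X=w(cam,d["at"]);print(cam,n,round(d["confidence"],2),X.round(1),px(cam,X).round())
o=robot.observe(); print(o["t"],np.array(o["contact_force"])-b)
E
```

```text
152 8.88 [548.7  32.9 152.1] [-0.02  0.19  0.53]
140 9.32 [548.3  33.5 139.6] [-0.27 -0.1   0.95]
128 9.78 [548.5  34.9 127.8] [-1.75  2.41  3.89]
116 10.22 [548.7  35.  116.2] [-1.92  0.66  4.92]
108 10.57 [548.7  34.7 108.2] [-2.36 -1.37  4.9 ]
104 10.82 [549.1  34.7 104.4] [-2.02 -2.04  5.8 ]
scene lever_pad 0.83 [548.4  40.9  95.3] [268. 192.]
scene bead_red_center 0.56 [ 518.4 -333.7   35.3] [424. 298.]
scene bead_white_center 0.72 [ 518.4 -305.3   34.6] [408. 290.]
scene bead_green_center 0.67 [ 516.6 -273.4   40.5] [391. 281.]
side lever_pad 0.59 [552.5  37.3 100.5] [262. 191.]
side bead_red_center 0.6 [ 511.6 -338.4   28.1] [226. 325.]
side bead_white_center 0.69 [ 517.6 -302.7   38. ] [232. 305.]
side bead_green_center 0.49 [ 513.6 -272.8   40.7] [232. 293.]
12.325 [-1.22264135 -1.7282171   6.61672617]
```

View pics/c_scene.png

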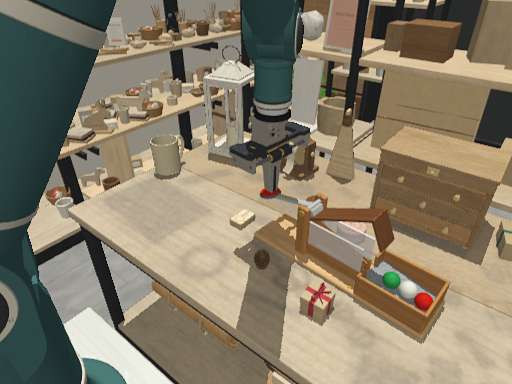

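View pics/c_side.png

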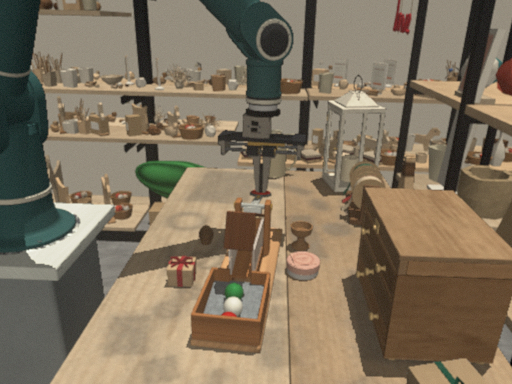

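The lid is up. Red, white and green lie in a line in the tray at scene (424,300), (407,289) and (391,280). I'll hold a little longer and look again. I'll also compare the pine cone, since it looks different at side (206,235).

```bash
python3 - <<'E'
from h import *
robot.hold(0.8)
c=[snap("scene","d_scene.png"),snap("side","d_side.png")]
for n in("lever_pad","tray_center","bead_red_center","bead_white_center","bead_green_center","pine_cone_b"):
    for cam in("scene","side"):
        for d in viewer.pinpoint(n,cam)[:1]: X=w(cam,d["at"]);print(cam,n,round(d["confidence"],2),X.round(1),px(cam,X).round())
o=robot.observe(); print(o["t"],o["tcp_pos"])
R=[]
for cam,(x,y) in(("side",(206,240)),("scene",(261,262))):
    R.append(np.hstack([cv2.resize(cv2.imread(f"pics/{k}_{cam}.png")[y-25:y+25,x-25:x+25],(250,250),interpolation=0) for k in "abd"]))
cv2.imwrite("pics/cone.png",np.vstack(R))
E
```

```text
scene lever_pad 0.68 [546.2  39.8  99.7] [267. 191.]
side lever_pad 0.66 [548.1  36.9 100.4] [261. 191.]
scene tray_center 0.91 [ 520.2 -294.1   16.1] [400. 294.]
side tray_center 0.66 [ 522.3 -292.6   42.5] [236. 299.]
scene bead_red_center 0.67 [ 515.  -336.6   34.6] [424. 300.]
side bead_red_center 0.49 [ 518.6 -301.1   38.7] [233. 304.]
scene bead_white_center 0.54 [ 518.9 -304.    31.6] [407. 291.]
side bead_white_center 0.78 [ 521.5 -303.1   39.1] [235. 305.]
scene bead_green_center 0.61 [ 516.6 -273.    39.4] [391. 281.]
side bead_green_center 0.71 [ 513.7 -273.2   41. ] [232. 293.]
scene pine_cone_b 0.56 [428.3 -33.1  -5.8] [261. 268.]
side pine_cone_b 0.76 [ 4.266e+02 -3.010e+01 -3.000e-01] [205. 242.]
13.825 [549.11401756  34.77108596 104.5497939 ]
```

View pics/cone.png

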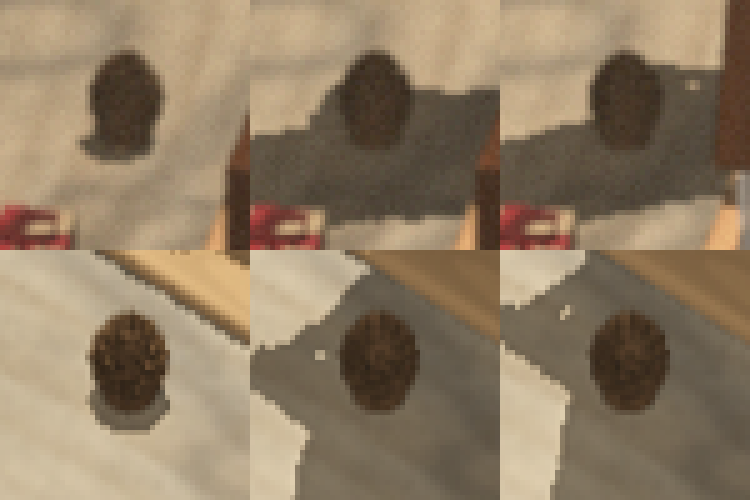

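View pics/d_scene.png

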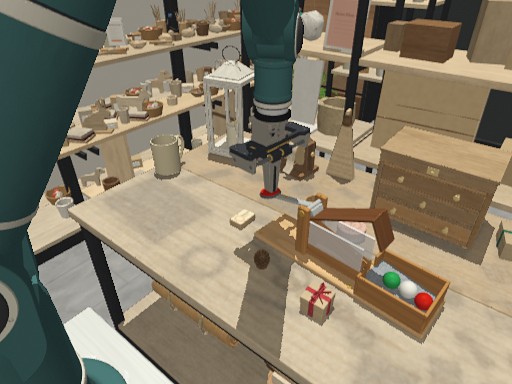

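The pine cone hasn't moved; only the shadow on it changed. The beads are unchanged between the two looks. Now I let the lever up slowly.

```bash
python3 - <<'E'
from h import *
for z in(130,150,163):
    robot.servo_line(tgt(z),feed=14)
    o=robot.observe(); print(z,o["t"],np.round(o["tcp_pos"],1),np.round(o["contact_force"],2))
robot.hold(0.3)
snap("scene","e_scene.png");snap("side","e_side.png")
for n in("lever_pad",):
    for cam in("scene","side"):
        for d in viewer.pinpoint(n,cam)[:1]: X=w(cam,d["at"]);print(cam,n,round(d["confidence"],2),X.round(1),px(cam,X).round())
print(robot.observe()["t"],robot.observe()["contact_force"])
E
```

```text
130 15.8333 [548.9  34.4 130. ] [1.87 2.68 3.29]
150 17.4167 [548.1  32.9 149.8] [-0.6  -3.36  2.23]
163 18.5 [548.4  32.6 162.9] [-0.33 -0.09  1.01]
scene lever_pad 0.92 [547.8  32.7 153.8] [271. 171.]
side lever_pad 0.76 [546.3  32.3 153.8] [260. 170.]
19.0 [ 0.24166892  0.02105298 -0.27695587]
```

View pics/e_scene.png

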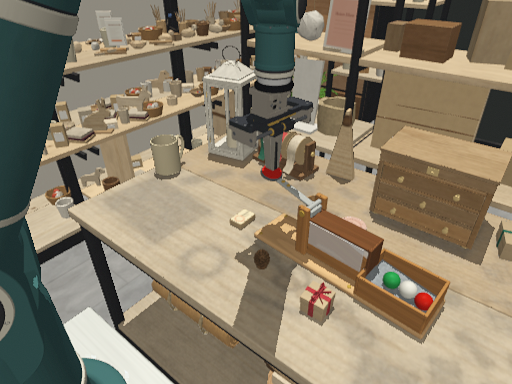

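View pics/e_side.png

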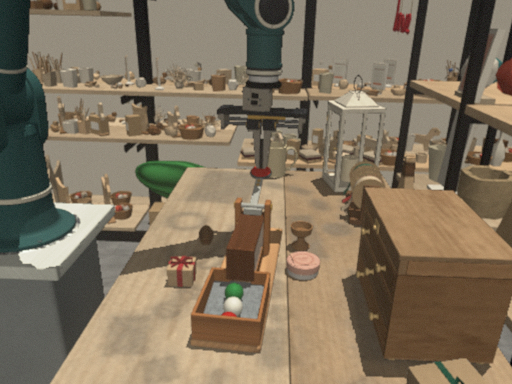

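The lid is shut, with the pad back at scene (271,172). The three beads are still at (391,280), (407,289) and (424,300). I'll move clear and check again.

```bash
python3 - <<'E'
from h import *
robot.servo_line(tgt(175),feed=30)
robot.servo_line(tgt(290),feed=120)
robot.hold(0.5)
for cam in("scene","side"):
    snap(cam,f"f_{cam}.png")
    for n in("lever_pad","bead_red_center","bead_white_center","bead_green_center","egg_cup","pine_cone_b","gift_box_d","balm_tin","match_box"):
        for d in viewer.pinpoint(n,cam)[:1]: X=w(cam,d["at"]);print(cam,n,round(d["confidence"],2),X.round(0))
a=cv2.absdiff(cv2.imread("pics/f_side.png"),cv2.imread("pics/b_side.png"))
cv2.imwrite("pics/f2.png",np.hstack([cv2.imread("pics/f_scene.png")[120:340,200:460],cv2.imread("pics/f_side.png")[120:340,130:390]]))
print(robot.observe()["t"],robot.observe()["contact_force"])
E
```

```text
scene lever_pad 0.7 [546.  32. 151.]
scene bead_red_center 0.8 [ 517. -338.   33.]
scene bead_white_center 0.74 [ 519. -302.   34.]
scene bead_green_center 0.65 [ 517. -275.   40.]
scene pine_cone_b 0.64 [425. -37.  -6.]
scene gift_box_d 0.73 [ 412. -178.   -2.]
scene balm_tin 0.53 [ 647. -132.   -3.]
scene match_box 0.69 [526.  99.  -1.]
side lever_pad 0.63 [551.  32. 153.]
side bead_red_center 0.52 [ 514. -338.   29.]
side bead_white_center 0.77 [ 520. -301.   38.]
side bead_green_center 0.56 [ 513. -273.   43.]
side egg_cup 0.75 [643. -36.  -1.]
side pine_cone_b 0.77 [426. -35.  -4.]
side gift_box_d 0.88 [ 406. -176.    0.]
side balm_tin 0.76 [ 640. -134.   -3.]
side match_box 0.48 [535. -80. 118.]
22.1583 [-0.06946622  0.13019175 -0.06207948]
```

View pics/f2.png

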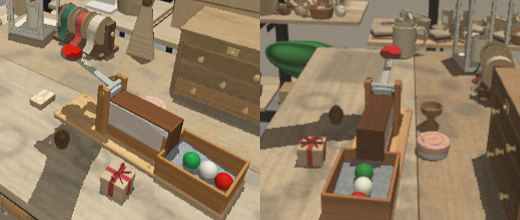

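The lid is shut, all three beads are in the tray, the bystanders are unmoved and the arm is clear.

```bash
python3 -c "
from h import *
robot.job_done()"
```

```text
the job is handed in; nothing more can be done
```

I pressed the pad to about 104 mm TCP height (about 6 N) and held it until red, white and green had rolled into the tray. Then I let the lever up at a mean 14 mm/s until the lid was shut, retreated 130 mm above the pad and handed the job in at about 22 s.

**Last checks:**
- **Lid:** it looks shut, and the networks put the pad at 151–153 mm high, against about 155 mm at rest. I had no direct reading of the lever angle or its speed.
- **Beads:** they lie in a row against the far wall, about -45, -9 and +18 mm along the tray from its middle. They had not moved between looks.
- **Bystanders:** all five are within about 6 mm of their first detections, which is about the networks' accuracy.
- **Contact:** the force on the tool was near zero.

**Disagreements:**
- The side camera's final match_box detection was a false one on the hopper. The scene camera put the box at its starting place.
- In one look while I held the lever down, the side camera reported the red bead where the white one lay. The scene camera and the pictures showed it correctly.
- The egg cup was found only by the side camera.

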